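Fasten the draw latch of the battery case

ROBOT

A 7-joint arm with a two-finger parallel gripper is mounted at the origin on the work surface. World frame = base frame: x ahead of the robot, y to its left, z up, the work surface at z = 0. Lengths are in m, angles in rad, forces in N, time in s.
With the tool pointing down it reaches from about 0.425 to 0.925 m from the base axis. Payload 6.8 kg.
Tool frame: the origin (TCP) lies midway between the tips of the shut fingers; the grasp point (between the pads) lies 19 mm behind it; x points along the fingers, y is the direction in which the jaws open and shut, and the axes are right-handed (so a half turn about x gives the same grasp; the last joint's range is limited). The gripper opens to 85 mm and grips with 20 to 120 N. Pads are 22 mm wide; open, the fingers measure 114 mm over their backs; the gripper's body (76 mm by 85 mm) begins 54 mm behind the grasp point. The pads swing forward as they close: fully open they stand 13 mm farther back than shut.
Start: joints at [-1.262, 0.477, 0.022, 1.555, -0.011, 1.109, -0.083], TCP at [0.273, 0.617, 0.231] pointing down, gripper open.
Joint ranges: [-2.96, 2.96], [-0.34, 2.1], [-1.41, 1.46], [0.24, 2.44], [-1.37, 4.51], [0.17, 1.92], [-2.96, 2.96]. Speed limits (rad/s): [2.39, 2.39, 3.14, 3.14, 3.14, 3.14, 3.14].

INTERFACE

Orientations are given as a rotation vector (axis times angle).
In Python, from bench import r, viewer, nets gives the robot as it stands.
- The arm moves only by the shell command python3 -m pendant 'ROWS' [FORCE]. ROWS is JSON, one flat list of numbers, 5 for each row, row after row: the finger opening in mm, from 0 to 85.4, then the shift along the tool's x, y, z in mm, then the turn about the tool's x in rad. A call has 1 to 20 rows; each row shifts and turns the commanded pose from where the row before left it, along the tool's axes as they then stand; what a row does not reach is not made up. A row lasts 1/8 s, in which the tool goes at most 62.5 mm and 10.7 degrees, less where a joint would pass 70% of its speed; a pose out of reach is approached as far as the arm can. A call with a gripper value outside its range is refused whole. The fingers move at their own pace and stop on an object; FORCE is the grip in N (left out, the last holds). Time passes only in rows, so rows that do not move let the fingers close. It gives the time, the measured TCP pose, the force and the opening at its end, in the units of the state.
- r.get_obs(): the state, without advancing time (a new reading comes with each control period).
- viewer.grab_frame(name): name is "scene" or "top" or "wrist"; returns (picture, depth): 384x512x3 uint8, red, green, blue; 384x512 float32, m along the optical axis (not along the pixel's ray), 0 where there is no reading.
- viewer.calibration(name): a dict with "mtx" (3x3 intrinsics, pixels), "world_to_cam" (4x4, takes a point from world to camera coordinates). Camera axes: x right, y up, looking along -z (the intrinsics and any distortion apply to the point x, -y, -z); pixel columns grow to the right and rows downward; lengths in m; the calibration is good to about 2 mm. A picture is of the moment at which its call begins: read the wrist's pose just before it. calibration takes no time and is no camera call; for the wrist camera it gives the pose at the moment of the call.
- r.hand_in(): hands the job in, once; it reports no verdict.
Trained networks look in the newest picture that a camera, given by its name, has taken for a name from the list of things; names that differ only in an ending like _2 or _b are one class to them, and where a whole thing is asked for, a point or a joint stands for the part that bears it (a point fixed in the world has none). Each returns a list of dicts, best first, with "score" (0 to 1); they miss things now and then, are a little off and sometimes report something else, mostly with a low value. They report only what shows in the picture. A call takes as long as a camera call.
- nets.look_for(name, camera): "location" ([x, y, z] in m, in world coordinates, good to about 4 mm: the middle of the surface that is visible of it).
- nets.silhouettes(name, camera): "mask" (384x512 bool, what is visible of it).
The state is a dict: "clock": time; "joints": joint angles; "qvel": joint speeds; "tau": joint torques, N m; "tcp_pos": TCP position; "orientation": TCP orientation; "contact_force": force on the tool from outside, world axes, zero at the start; "moment": the same for the moment, N m; "grip_width": finger opening in m.
Only numpy, scipy, OpenCV 4.12 (cv2) and the standard library are available. Lean on these libraries where they do the work, as an engineer would, in place of code of your own. Each camera call takes 0.05 s, during which the arm holds its last target. There are 200 camera calls.

TASK

The steel case for pulled laptop batteries stands on the bench with its lid closed but not fastened; the sponge seal still holds the lid about 10 mm off. Hook the loop of the draw latch on top over the keeper on the lid, keeping hold of it until its bar is down on the ledge behind the keeper's hook, then let go and throw the lever over centre until it lies flat and the latch holds the lid drawn in. Work by feel and force nothing: no more than about 12 N on the loop, do not lean on the lever once it is flat, and leave the other things on and around the case where they are.

Things in the scene. Friction and masses are not known exactly. Their poses are not given: they have to be found in the camera images.
- case: Charcoal steel case with silver edges, 280 wide (y) x 185 deep (x) x 190 high, heavy, does not move. Origin on the bench under the lever's pivot; x points across the top to the lid and its keeper, y along the pivot, z up. Parting plane at x = 24, lid beyond it. Lever pivot at x 0, z 202. Top face flat at z = 190, bare within 60 of the latch's middle line; a small drive lies on it on the +y side.
- lid: Lid half of the case, 64 deep, with the keeper on its top; hinged at its foot and sprung about 10 off at the top by the sponge seal (8 N per mm). Origin at the hinge.
- keeper_place (a point): Where the keeper is screwed to the lid's top, midway along its slots: case x = 56.5, z = 189 now. Keeper: steel, 24 wide; the catch face of its hook (away from the latch) is at case x = 57 give or take 3.5, not measured; a lip on it runs 3 further, top at z 210.5; 13 behind the catch face stands a guard flange as high, leaving 10 open; the ledge between holds the bar's middle at z = 202.
- lid_edge (a point): Middle of the lid's top edge at the parting plane: case x about 33.6 now, 24 if quite home; 25 to 31 when the latch is properly fastened.
- loop: Wire loop of the latch, 72 from its pivot on the lever to its bar, arms of 5 mm wire at y = +-17.5, outside the lever. Origin at its pivot on the lever (18 from the lever's own pivot), x about along the arms to the bar. Swings freely and falls by its weight; now it leans back on a stop on the lever, away from the keeper. Moving the bar swings the lever with it.
- loop_bar (a point): Middle of the loop's cross-bar: 7 round, along the case's y, 48 over its domed ends, which stand 4 outside the arms; it turns in the loop's eyes, so it can be pinched end to end and carried round. With the lever at its open stop it reaches x = 68.5 (at z 212 to 228) and 67 at z 202. Dragging lever and loop takes 2 to 4 N.
- handle: The lever's handle, steel plate 24 wide reaching 68 from the pivot; origin on the pivot. With the lever flat it lies along the case's -x, outer face up at z = 207.8. With the loop hooked, throwing it takes up to about 10 N at 50 from the pivot, most near 0.8 rad; it passes dead centre near 0.2 rad and then snaps flat by itself.
- lever_push (a point): Point on the handle's outer face (up when flat), middle line, 50 from the pivot: a good place to push.
- lever (a joint): Angle of the lever: 0 flat on a rubber buffer (45 from the pivot), pointing away from the keeper; grows as it is lifted; open stop at about 1.62, upright, where its heel meets the base plate. Stays where left. A pull of over 12 N on the loop against the open stop, or over 20 N on the end of the handle once flat, counts as forced.
- drive_small: 2.5-inch disk drive, 100 x 70 x 9.5, lying on top of the case left of the latch; bystander.
- drive_big: 3.5-inch disk drive, 147 x 101 x 26, on the bench beside the case; bystander.
- driver_cross: Screwdriver, 190 long, black handle, on the bench in front of the lid; bystander.
- driver_fine: Small screwdriver, 150 long, on the bench; bystander.
- phone: Cracked phone, 146 x 71 x 8, on the bench; bystander.
- screw_tray: Cardboard tray of screws, 200 x 75 x 55, on the bench; bystander.
- pliers: Pliers, 170 long, on the bench; bystander.

How it is judged:
On the way:
1. the fingers have brought the loop's bar down behind the keeper's hook, still holding it (contact force between the fingers and loop above 0.5 N and x of loop_bar in the frame of case above 0.0555 m and z of loop_bar in the frame of case below 0.2065 m), for 0.2 s.
At the end, for the whole second after the job is handed in: The lever lies flat (under 0.05 rad) and still, the loop's bar is behind the keeper's hook (case x over 50 mm, z under 206.5 mm), and the lid is held drawn in: its top edge at case x under 31.5 mm, at least 2 mm in from the start (value of joint lever below 0.05 rad and x of lid_edge in the frame of case below 0.0315 m and z of loop_bar in the frame of case below 0.2065 m and x of loop_bar in the frame of case above 0.05 m and angular speed of handle below 0.1 rad/s); the robot touches nothing.
It fails at once if the loop is pressed or pulled against the keeper with over 14 N while the fingers hold it (contact force between loop and lid above 14 N and contact force between the fingers and loop above 1 N).
It fails at once if the loop is pulled hard (over about 12 N) against the lever's open stop (contact force between handle and case above 22 N and contact force between the fingers and loop above 1 N).
It fails at once if the lever is leaned on when it is down on its buffer (contact force between handle and case above 30 N and contact force between the fingers and handle above 1 N).
It fails at once if another thing on the case or the bench is moved by over 20 mm (distance of any of drive_small, drive_big, driver_cross, driver_fine, phone, screw_tray, pliers from where it was at the start of the episode above 0.02 m).
It also fails if it takes over 61 s, if anything falls off the work surface, if the arm or the gripper's body presses on something with over 40 N, if the wrist force passes 120 N, or if a joint passes its speed limit or range.

## Working session

There is one attempt and no reset: what is moved stays moved. The work goes in short steps, Python scripts to look and compute and a shell command to move; the robot and the scene stay as the last step left them, time stands still between calls to the robot, and variables do not carry over. Pictures are saved under pics/ and viewed, about 8 in all and at most 12, crops included, and the job is handed in when it is done.

```bash
ls; mkdir -p pics
cat > h.py <<'E'
import numpy as np,cv2
from bench import r,viewer,nets
from scipy.spatial.transform import Rotation as R
def save(cam,fn,crop=None,s=1):
    im,d=viewer.grab_frame(cam)
    o=im if crop is None else im[crop[1]:crop[3],crop[0]:crop[2]]
    cv2.imwrite('pics/'+fn,cv2.resize(o[:,:,::-1],None,fx=s,fy=s,interpolation=cv2.INTER_CUBIC)); return im,d
def world(cam,d):
    c=viewer.calibration(cam);K=c['mtx'];T=np.linalg.inv(c['world_to_cam'])
    v,u=np.mgrid[:384,:512]
    P=np.stack([(u-K[0,2])/K[0,0]*d,-(v-K[1,2])/K[1,1]*d,-d],-1)
    return P@T[:3,:3].T+T[:3,3]
def proj(cam,p):
    c=viewer.calibration(cam);q=(c['world_to_cam']@np.r_[p,1])[:3];q=c['mtx']@np.array([q[0],-q[1],-q[2]]);return q[:2]/q[2]
E
python3 - <<'E'
from h import *
o=r.get_obs();print(o['clock'],o['tcp_pos'],o['orientation'],R.from_rotvec(o['orientation']).as_matrix().round(3),o['grip_width'])
a,_=viewer.grab_frame('scene');b,_=viewer.grab_frame('top')
cv2.imwrite('pics/a.png',cv2.resize(np.vstack([a,b])[:,:,::-1],None,fx=.78,fy=.78))
for n in ['case','lid','keeper_place','loop','loop_bar','handle','lever_push','lid_edge','drive_small']:
  for c in ['scene','top']:
    print(n,c,[(np.round(x['location'],3),round(x['score'],2)) for x in nets.look_for(n,c)[:2]])
E
```

```text
pics
0.0 [0.27304994 0.61665962 0.23031657] [ 0.32548018  1.54621053 -0.32837608] [[-0.001  0.405  0.914]
 [-0.002  0.914 -0.405]
 [-1.    -0.002  0.   ]] 0.08557524628773529
case scene [(array([ 0.562, -0.057,  0.188]), 0.74)]
case top [(array([ 0.547, -0.094,  0.19 ]), 0.86)]
lid scene [(array([ 0.595, -0.03 ,  0.178]), 0.86)]
lid top [(array([ 0.59 , -0.054,  0.186]), 0.7), (array([ 0.502, -0.091,  0.214]), 0.51)]
keeper_place scene [(array([ 0.596, -0.029,  0.178]), 0.75)]
keeper_place top [(array([ 0.588, -0.055,  0.185]), 0.7)]
loop scene [(array([ 0.509, -0.09 ,  0.213]), 0.75)]
loop top [(array([ 0.489, -0.104,  0.269]), 0.62)]
loop_bar scene [(array([ 0.598, -0.03 ,  0.178]), 0.43)]
loop_bar top [(array([ 0.332, -0.397,  0.011]), 0.56)]
handle scene [(array([ 0.699, -0.045,  0.023]), 0.56)]
handle top [(array([ 0.506, -0.091,  0.21 ]), 0.47)]
lever_push scene [(array([ 0.508, -0.089,  0.214]), 0.69), (array([ 0.689, -0.278,  0.031]), 0.22)]
lever_push top [(array([ 0.506, -0.096,  0.208]), 0.67)]
lid_edge scene [(array([ 0.596, -0.026,  0.176]), 0.79)]
lid_edge top [(array([ 0.586, -0.051,  0.188]), 0.64)]
drive_small scene [(array([0.46 , 0.   , 0.196]), 0.91)]
drive_small top [(array([ 0.459, -0.005,  0.197]), 0.86)]
```

View pics/a.png

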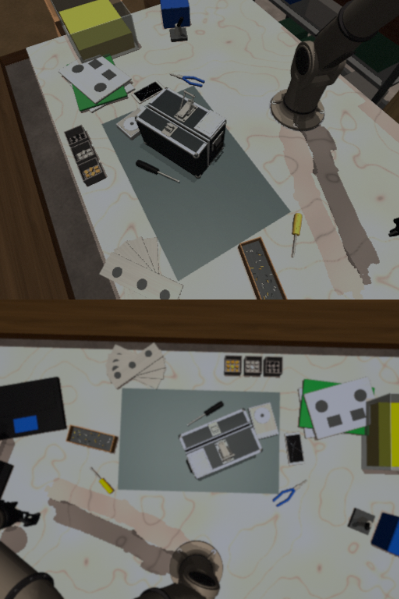

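Run:
```python
from h import *
im,d=save('top','b.png',(225,130,355,240),6)
P=world('top',d);z=P[...,2]
m=(z>.17)&(z<.2)&(P[...,0]>.35)&(P[...,0]<.75)&(abs(P[...,1]+.06)<.25)
Q=P[m][:,:2].astype(np.float32);print(len(Q),cv2.minAreaRect(Q),cv2.boxPoints(cv2.minAreaRect(Q)))
m=(z>.197)&(z<.4)&(P[...,0]>.4)&(P[...,0]<.75)&(abs(P[...,1]+.06)<.15)
vs,us=np.where(m)
for u,v in zip(us,vs): print(u,v,P[v,u].round(4))
```

```text
5085 ((0.5373227596282959, -0.07970808446407318), (0.18660350143909454, 0.28288576006889343), 24.49658203125) [[ 0.39377174  0.01031642]
 [ 0.5110672  -0.24710567]
 [ 0.68087375 -0.16973259]
 [ 0.5635783   0.0876895 ]]
276 161 [ 0.6053 -0.0589  0.2054]
277 161 [ 0.6052 -0.0618  0.2072]
273 162 [ 0.6013 -0.0498  0.2114]
274 162 [ 0.6014 -0.0527  0.2117]
275 162 [ 0.6022 -0.056   0.2062]
276 162 [ 0.6029 -0.0593  0.2012]
271 163 [ 0.5985 -0.0441  0.2088]
272 163 [ 0.599  -0.0472  0.2055]
273 163 [ 0.5994 -0.0503  0.2031]
276 163 [ 0.6002 -0.0595  0.1986]
270 164 [ 0.5952 -0.0411  0.2108]
271 164 [ 0.5965 -0.0445  0.2008]
273 164 [ 0.5971 -0.0506  0.1977]
274 164 [ 0.5968 -0.0535  0.2006]
275 164 [ 0.5973 -0.0566  0.1975]
277 164 [ 0.5973 -0.0625  0.1986]
278 164 [ 0.5974 -0.0655  0.1987]
270 165 [ 0.5938 -0.0417  0.1974]
271 165 [ 0.5938 -0.0447  0.1986]
273 165 [ 0.594  -0.0507  0.1981]
275 165 [ 0.5938 -0.0565  0.201 ]
277 165 [ 0.5927 -0.0618  0.212 ]
278 165 [ 0.593  -0.0649  0.2097]
279 165 [ 0.5932 -0.0679  0.209 ]
271 166 [ 0.5908 -0.0448  0.1984]
272 166 [ 0.5907 -0.0477  0.199
[... 28230 characters left out ...]
4137 0.0041 0.1993]
255 225 [ 0.4138 -0.0019  0.198 ]
256 225 [ 0.414  -0.0048  0.1999]
257 225 [ 0.414  -0.0078  0.1982]
258 225 [ 0.4141 -0.0107  0.1984]
259 225 [ 0.4142 -0.0137  0.1999]
260 225 [ 0.4143 -0.0166  0.1995]
261 225 [ 0.4143 -0.0196  0.1995]
251 226 [0.4106 0.0099 0.1991]
252 226 [0.4107 0.0069 0.2003]
254 226 [0.4109 0.001  0.2018]
258 226 [ 0.4112 -0.0108  0.2007]
259 226 [ 0.4112 -0.0138  0.1978]
251 227 [0.4076 0.0098 0.1986]
252 227 [0.4077 0.0069 0.2001]
253 227 [0.4077 0.0039 0.1974]
254 227 [0.4079 0.0009 0.199 ]
251 228 [0.4046 0.0097 0.1974]
252 228 [0.4047 0.0068 0.1985]
253 228 [0.405  0.0038 0.2017]
255 228 [ 0.4051 -0.0021  0.2005]
252 229 [0.402  0.0067 0.2024]
```

View pics/b.png

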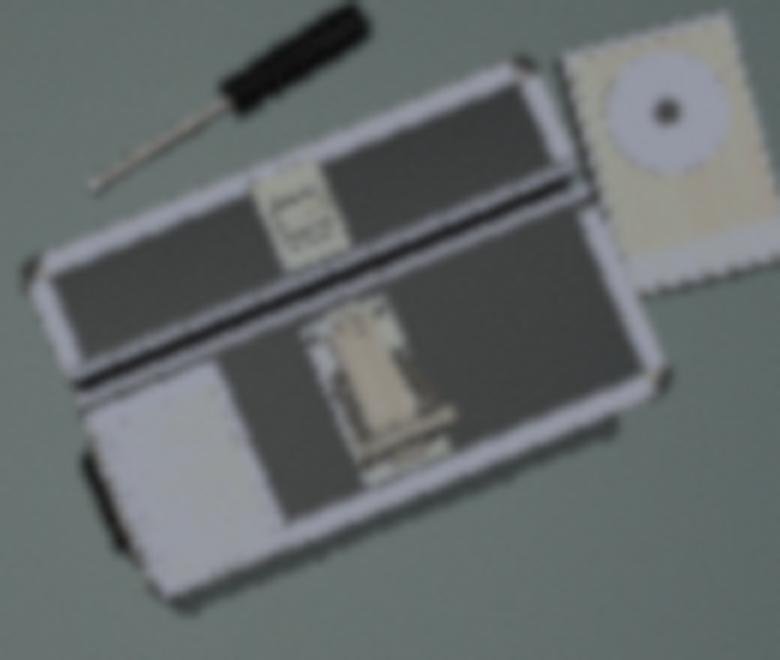

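```bash
python3 -m pendant '[85,-20,-30,30,0, 85,-10,-39,38,0, 85,-10,-39,38,0, 85,-10,-39,38,0, 85,-10,-39,38,0, 85,-10,-39,38,0, 85,-10,-39,38,0, 85,-10,-39,38,0, 85,-10,-39,38,0, 85,-10,-39,38,0, 85,-10,-39,38,0, 85,-10,-39,38,0, 85,-10,-39,38,0, 85,-10,-40,38,0, 85,0,-15,10,-0.169, 85,0,0,0,-0.169, 85,0,0,0,-0.169, 85,0,0,0,-0.169, 85,0,0,0,-0.169, 85,0,0,0,0]' 20
python3 - <<'E'
from h import *
o=r.get_obs();print(o['tcp_pos'],R.from_rotvec(o['orientation']).as_matrix().round(3).tolist(),o['contact_force'])
im,d=save('wrist','c.png',s=1.5);np.save('c.npy',np.dstack([world('wrist',d)]))
E
```

```text
clock: 3.55
tcp_pos: [0.5376, -0.1047, 0.3814]
orientation: [-0.334, 1.545, 0.335]
contact_force: [0.7, 0.7, -0.6]
grip_width: 0.0851
[ 0.53759832 -0.10466164  0.38138178] [[0.0, -0.414, 0.91], [0.0, 0.91, 0.414], [-1.0, 0.0, 0.0]] [ 0.67569955  0.67943845 -0.61509292]
```

View pics/c.png

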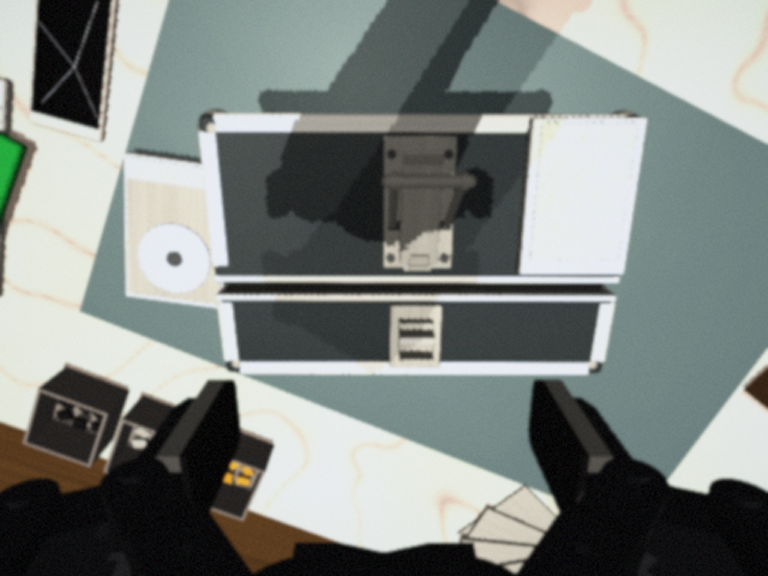

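```bash
cat >> h.py <<'E'
A=np.array([[.910,.4146,0],[-.4146,.910,0],[0,0,1]])  # world->case axes
E
python3 - <<'E'
from h import *
P=np.load('c.npy')@A.T
o=r.get_obs();print('tcp',A@o['tcp_pos'])
print('keeper/edge profile cols 272-284')
for v in range(172,250,2):
    p=np.median(P[v,272:284],0);print(v,(1e3*p).round(1))
print('bar rows');
for v in range(112,132,2):
    for c in (258,280,300): print(v,c,(1e3*P[v,c]).round(1),end=' ')
    print()
for v in range(92,172,5): print(v,(1e3*np.median(P[v,276:284],0)).round(1))
E
```

```text
tcp [ 0.44581617 -0.31814437  0.38135017]
keeper/edge profile cols 272-284
172 [ 452.5 -297.8  210.2]
174 [ 454.6 -297.8  209.6]
176 [ 456.7 -297.7  209.5]
178 [ 458.1 -297.7  211.4]
180 [ 460.4 -297.7  210.5]
182 [ 468.5 -296.3  190.8]
184 [ 470.7 -296.2  190.6]
186 [ 472.7 -296.2  190.9]
188 [ 474.8 -296.2  191.1]
190 [ 479.9 -295.6  182.3]
192 [ 482.  -295.6  182.8]
194 [ 484.4 -295.5  182.3]
196 [ 484.5 -295.9  188.5]
198 [ 486.  -296.   190.7]
200 [ 488.3 -295.9  190.5]
202 [ 490.6 -295.9  190.2]
204 [ 492.3 -295.9  191.6]
206 [ 494.4 -295.9  192.1]
208 [ 496.6 -295.9  192.2]
210 [ 498.9 -295.8  192.1]
212 [ 501.2 -295.8  191.9]
214 [ 502.  -296.   195.6]
216 [ 502.8 -296.2  199.1]
218 [ 505.  -296.1  199.3]
220 [ 507.4 -296.1  198.8]
222 [ 507.4 -296.4  204.1]
224 [ 507.7 -296.7  208.3]
226 [ 508.8 -296.8  210.9]
228 [ 511.2 -296.8  210.4]
230 [ 513.1 -296.8  211.1]
232 [ 521.3 -295.9  198.5]
234 [ 523.6 -295.8  198.5]
236 [ 524.1 -296.   202.3]
238 [ 524.4 -296.3  206.4]
240 [ 524.9 -296.5  210.1]
242 [ 537.5 -295.   189.7]
244 [ 540.1 -294.9  189.4]
246 [ 543.5 -294.8  187.7]
[... 706 characters left out ...]
11.  -316.4  192.9] 126 280 [ 407.8 -296.7  216.5] 126 300 [ 410.9 -275.7  193.7] 
128 258 [ 412.6 -316.4  194.9] 128 280 [ 409.7 -296.6  215.7] 128 300 [ 412.8 -275.7  193.8] 
130 258 [ 414.7 -316.4  193.4] 130 280 [ 411.5 -296.6  216.1] 130 300 [ 415.  -275.4  192.1] 
92 [ 379.2 -296.2  193.6]
97 [ 383.8 -296.1  193.6]
102 [ 386.3 -298.1  224.9]
107 [ 390.7 -297.8  221.4]
112 [ 395.2 -297.6  219. ]
117 [ 394.4 -300.7  266.4]
122 [ 397.9 -300.8  268.5]
127 [ 408.7 -297.2  216.4]
132 [ 413.3 -296.9  215.9]
137 [ 418.  -296.8  215.1]
142 [ 422.8 -296.6  213.8]
147 [ 427.6 -296.5  213.1]
152 [ 432.6 -296.4  211.7]
157 [ 437.6 -296.2  211.2]
162 [ 442.7 -296.1  210. ]
167 [ 448.  -295.9  208.5]
```

Run:
```python
import cv2
im=cv2.imread('pics/c.png')[120:385,360:510];cv2.imwrite('pics/d.png',cv2.resize(im,None,fx=2.2,fy=2.2,interpolation=cv2.INTER_CUBIC))
```

```text
(no output)
```

View pics/d.png

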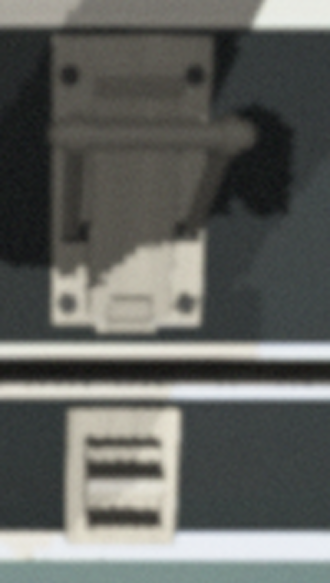

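```bash
python3 -m pendant '[85,0,5,-12,0, 85,5,6,-13,0, 85,15,6,-12,0, 85,20,5,-12,0, 85,25,0,0,0, 85,25,0,0,0, 85,20,0,0,0, 85,10,0,0,0, 85,8,0,0,0, 85,0,0,0,0]' 25
python3 - <<'E'
from h import *
o=r.get_obs();print('tcp',A@o['tcp_pos'],o['contact_force'],o['grip_width'])
im,d=save('wrist','e.png',s=1.2)
E
```

```text
clock: 4.85
tcp_pos: [0.4837, -0.1049, 0.2532]
orientation: [-0.336, 1.545, 0.336]
contact_force: [0.0, 0.4, 0.2]
grip_width: 0.0846
tcp [ 0.39670172 -0.29604649  0.25323543] [0.01316706 0.35962767 0.1550902 ] 0.08460784841383004
```

View pics/e.png

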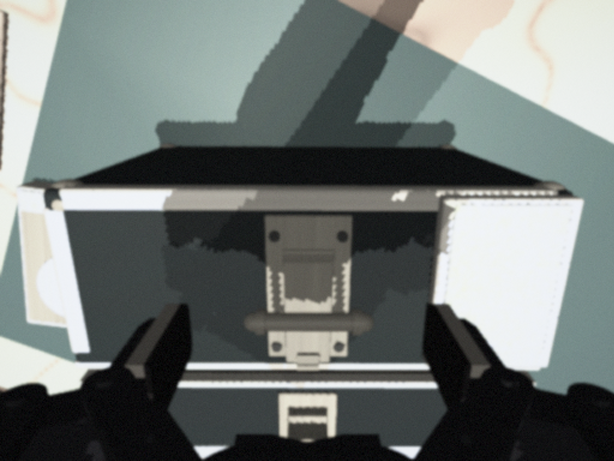

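```bash
python3 -m pendant '[60,0,0,0,0, 60,0,0,0,0, 52,0,0,0,0, 44,0,0,0,0, 40,0,0,0,0, 40,0,0,0,0]' 25
python3 - <<'E'
from h import *
o=r.get_obs();print('tcp',A@o['tcp_pos'],A@o['contact_force'],o['grip_width'])
im,d=viewer.grab_frame('wrist');P=world('wrist',d)@A.T
cv2.imwrite('pics/f.png',cv2.resize(im[200:384,100:412,::-1],None,fx=2,fy=2))
for v in range(250,285,3): print(v,(1e3*np.median(P[v,246:266],0)).round(1))
E
```

```text
clock: 5.65
tcp_pos: [0.4838, -0.1047, 0.2532]
orientation: [-0.336, 1.545, 0.336]
contact_force: [-2.6, 1.1, 1.4]
grip_width: 0.0444
tcp [ 0.39680911 -0.29587088  0.25322725] [-1.85528789  2.10119764  1.43120016] 0.04441135233554227
250 [ 416.2 -296.5  213.3]
253 [ 418.3 -296.5  213.3]
256 [ 420.6 -296.5  212.8]
259 [ 393.7 -296.5  263.3]
262 [ 393.9 -296.4  265.6]
265 [ 394.7 -296.4  266.7]
268 [ 395.8 -296.5  267.3]
271 [ 397.3 -296.5  267.4]
274 [ 399.  -296.5  267.1]
277 [ 436.9 -296.5  210.4]
280 [ 439.4 -296.4  209.9]
283 [ 441.6 -296.3  209.9]
```

View pics/f.png

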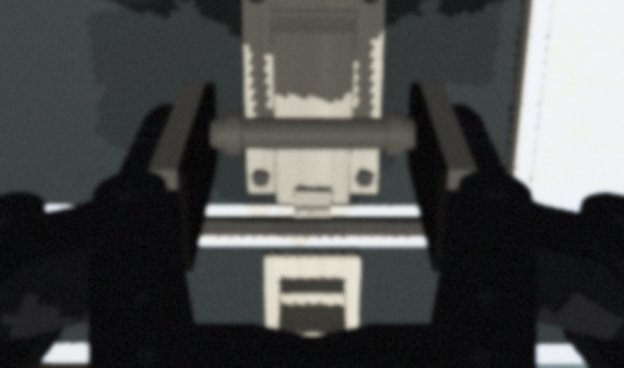

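Run:
```python
import numpy as np
n=18;p=np.radians(np.linspace(180,104,n+1));s=np.radians(np.linspace(120,3,n+1))
b=np.c_[18*np.cos(p)+72*np.cos(s),202+18*np.sin(p)+72*np.sin(s)]
for a,d in zip(b[1:],np.diff(b,axis=0)): print(a.round(1),'x',(-d[1]).round(1),'z',d[0].round(1))
```

```text
[-46.7 269.4] x -5.0 z 7.3
[-38.9 273.5] x -4.1 z 7.8
[-30.7 276.7] x -3.2 z 8.2
[-22.2 279.1] x -2.3 z 8.4
[-13.7 280.4] x -1.4 z 8.6
[ -5.  280.8] x -0.4 z 8.6
[  3.6 280.3] x 0.6 z 8.6
[ 12.  278.8] x 1.5 z 8.4
[ 20.2 276.4] x 2.4 z 8.2
[ 28.  273.1] x 3.3 z 7.8
[ 35.3 269. ] x 4.1 z 7.3
[ 42.1 264.1] x 4.9 z 6.8
[ 48.3 258.5] x 5.6 z 6.2
[ 53.7 252.4] x 6.2 z 5.5
[ 58.4 245.6] x 6.7 z 4.7
[ 62.3 238.5] x 7.2 z 3.9
[ 65.4 231. ] x 7.5 z 3.0
[ 67.5 223.2] x 7.7 z 2.2
```

```bash
python3 -m pendant '[40,-5,0,7.3,0, 40,-4.1,0,7.8,0, 40,-3.2,0,8.2,0, 40,-2.3,0,8.4,0, 40,-1.4,0,8.6,0, 40,-0.4,0,8.6,0, 40,0.6,0,8.6,0, 40,1.5,0,8.4,0, 40,2.4,0,8.2,0, 40,3.3,0,7.8,0, 40,4.1,0,7.3,0, 40,4.9,0,6.8,0, 40,5.6,0,6.2,0, 40,6.2,0,5.5,0, 40,0,0,0,0]' 25
cat > st.py <<'E'
from h import *
o=r.get_obs();t=1e3*(A@o['tcp_pos']);print('bar est X,Y,z',(t+[0,0,10.7]).round(1),'case x',round(t[0]-451.5,1),'F',(A@o['contact_force']).round(1),'w',round(o['grip_width']*1e3,1),'t',o['clock'])
E
python3 st.py
python3 - <<'E'
from h import *
im,d=viewer.grab_frame('wrist');P=world('wrist',d)@A.T;np.save('g.npy',P)
cv2.imwrite('pics/g.png',cv2.resize(im[:,100:412,::-1],None,fx=1.5,fy=1.5))
E
```

```text
clock: 7.58
tcp_pos: [0.5824, -0.0601, 0.2407]
orientation: [-0.336, 1.544, 0.336]
contact_force: [-2.4, 0.4, -1.8]
grip_width: 0.0445
bar est X,Y,z [ 505.1 -296.2  251.4] case x 53.6 F [-2.   1.4 -1.8] w 44.5 t 7.575
```

View pics/g.png

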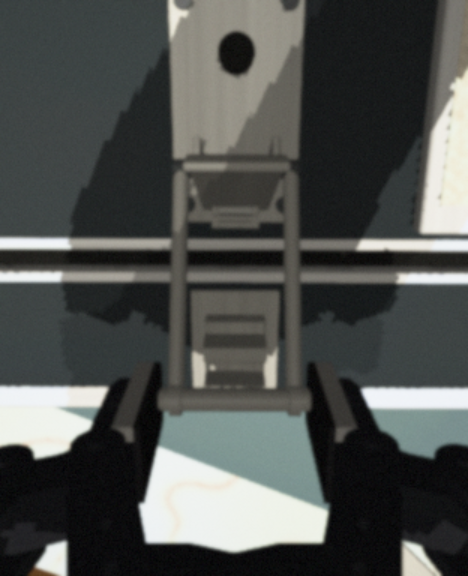

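Run:
```python
import numpy as np
P=np.load('g.npy')
for v in range(168,278,2): print(v,(1e3*np.median(P[v,246:266],0)).round(1))
```

```text
168 [ 478.  -296.8  182.8]
170 [ 479.2 -296.8  183.1]
172 [ 480.6 -296.8  182.8]
174 [ 481.8 -296.8  182.9]
176 [ 483.1 -296.8  183. ]
178 [ 484.2 -296.8  183.6]
180 [ 484.3 -296.8  187.6]
182 [ 484.7 -296.8  190.4]
184 [ 485.9 -296.8  190.6]
186 [ 487.1 -296.8  190.5]
188 [ 488.4 -296.8  190.6]
190 [ 489.7 -296.8  190.3]
192 [ 491.1 -296.8  189.9]
194 [ 491.6 -296.8  192.4]
196 [ 492.7 -296.8  192.8]
198 [ 494.  -296.8  192.7]
200 [ 495.3 -296.8  192.5]
202 [ 496.6 -296.6  192.5]
204 [ 497.9 -296.8  192.6]
206 [ 499.2 -296.8  192.5]
208 [ 500.6 -296.8  192.3]
210 [ 501.7 -296.8  192.8]
212 [ 501.9 -296.8  195.6]
214 [ 501.9 -296.8  198.7]
216 [ 502.7 -296.9  199.7]
218 [ 503.9 -296.8  199.9]
220 [ 505.4 -296.8  199.5]
222 [ 506.7 -296.8  199.4]
224 [ 507.  -296.8  201.5]
226 [ 507.4 -296.8  203.6]
228 [ 507.4 -296.8  206.2]
230 [ 507.5 -296.8  208.9]
232 [ 507.5 -296.8  211.4]
234 [ 508.7 -296.8  211.5]
236 [ 510.1 -296.8  211.3]
238 [ 511.3 -296.8  211.2]
240 [ 512.4 -296.9  211.6]
242 [ 520.2 -296.8  198.7]
244 [ 521.5 -296.8  198.8]
246 [ 522.9 -296.8  198.7]
248 [ 523.5 -296.8  200.1]
250 [ 523.6 -296.8  202.6]
252 [ 523.7 -296.8  204.7]
254 [ 524.  -296.8  206.6]
256 [ 524.  -296.8  208.9]
258 [ 524.5 -296.8  210.4]
260 [ 501.7 -296.7  252.1]
262 [ 502.1 -296.7  253.2]
264 [ 502.6 -296.7  254. ]
266 [ 503.2 -296.7  254.6]
268 [ 504.  -296.7  255. ]
270 [ 504.9 -296.7  255.1]
272 [ 506.  -296.7  254.8]
274 [ 507.3 -296.7  254.5]
276 [ 670.3 -296.8    1. ]
```

```bash
python3 -m pendant '[40,5.8,0,4.3,0, 40,7,0,3.6,0, 40,7.5,0,2.8,0, 40,6.5,0,1.8,0, 40,4.5,0,0.6,0, 40,0,0,0,0, 40,0,0,0,0]' 25; python3 st.py
```

```text
clock: 8.5
tcp_pos: [0.5941, -0.0548, 0.2101]
orientation: [-0.336, 1.544, 0.336]
contact_force: [-2.9, 0.4, -0.4]
grip_width: 0.0451
bar est X,Y,z [ 517.9 -296.2  220.8] case x 66.4 F [-2.5  1.6 -0.4] w 45.1 t 8.5
```

```bash
python3 -m pendant '[40,2,0,0.6,0, 40,2,0,0,0, 40,1,0,0,0, 40,0,0,0,0]' 25; python3 st.py; python3 -m pendant '[40,1,0,0,0, 40,1,0,0,0, 40,1,0,0,0, 40,0,0,0,0]' 25; python3 st.py
```

```text
clock: 9.0
tcp_pos: [0.5945, -0.0546, 0.2048]
orientation: [-0.336, 1.544, 0.336]
contact_force: [-2.1, 0.8, -0.9]
grip_width: 0.0447
bar est X,Y,z [ 518.4 -296.1  215.5] case x 66.9 F [-1.6  1.6 -0.9] w 44.7 t 9.0
clock: 9.5
tcp_pos: [0.5943, -0.0546, 0.2017]
orientation: [-0.336, 1.545, 0.336]
contact_force: [-2.1, 0.4, 0.7]
grip_width: 0.0445
bar est X,Y,z [ 518.2 -296.1  212.4] case x 66.7 F [-1.7  1.2  0.7] w 44.5 t 9.5
```

```bash
python3 -m pendant '[40,1,0,0,0, 40,1,0,0,0, 40,1,0,0,0, 40,0,0,0,0]' 25; python3 st.py;  python3 -m pendant '[40,1,0,0,0, 40,1,0,-0.2,0, 40,0,0,0,0]' 25; python3 st.py
```

```text
clock: 10.0
tcp_pos: [0.5944, -0.0546, 0.1987]
orientation: [-0.336, 1.545, 0.336]
contact_force: [-2.2, -1.0, -0.0]
grip_width: 0.0449
bar est X,Y,z [ 518.3 -296.1  209.4] case x 66.8 F [-2.4 -0.  -0. ] w 44.9 t 10.0
clock: 10.38
tcp_pos: [0.5943, -0.0546, 0.1968]
orientation: [-0.336, 1.544, 0.336]
contact_force: [-2.5, -0.1, -0.5]
grip_width: 0.0448
bar est X,Y,z [ 518.1 -296.1  207.5] case x 66.6 F [-2.3  1.  -0.5] w 44.8 t 10.375
```

```bash
python3 -m pendant '[40,1,0,-0.2,0, 40,1,0,-0.3,0, 40,1,0,-0.3,0, 40,0,0,0,0]' 25; python3 st.py;  python3 -m pendant '[40,1,0,-0.2,0, 40,0.7,0,-0.2,0, 40,0,0,0,0, 40,0,0,0,0]' 25; python3 st.py
```

```text
clock: 10.88
tcp_pos: [0.5937, -0.0548, 0.1938]
orientation: [-0.336, 1.544, 0.336]
contact_force: [-2.1, 0.6, 0.4]
grip_width: 0.0447
bar est X,Y,z [ 517.5 -296.   204.5] case x 66.0 F [-1.6  1.4  0.4] w 44.7 t 10.875
clock: 11.38
tcp_pos: [0.5933, -0.055, 0.1922]
orientation: [-0.336, 1.544, 0.336]
contact_force: [-0.7, 1.1, 0.4]
grip_width: 0.0446
bar est X,Y,z [ 517.1 -296.   202.9] case x 65.6 F [-0.2  1.3  0.4] w 44.6 t 11.375
```

```bash
python3 -m pendant '[40,0.8,0,-0.5,0, 40,0,0,-1,0, 40,0,0,-0.8,0, 40,0,0,0,0, 40,0,0,0,0]' 25; python3 st.py
python3 - <<'E'
from h import *
im,d=viewer.grab_frame('wrist');P=world('wrist',d)@A.T
cv2.imwrite('pics/i.png',cv2.resize(im[:,100:412,::-1],None,fx=1.5,fy=1.5))
for v in range(236,290,3): print(v,(1e3*np.median(P[v,250:262],0)).round(1))
E
```

```text
clock: 12.0
tcp_pos: [0.5915, -0.0558, 0.1916]
orientation: [-0.336, 1.544, 0.336]
contact_force: [3.4, 2.2, 1.4]
grip_width: 0.0445
bar est X,Y,z [ 515.1 -296.   202.3] case x 63.6 F [4.1 0.6 1.4] w 44.5 t 12.0
236 [ 502.1 -296.6  198.9]
239 [ 503.3 -296.6  199.3]
242 [ 504.8 -296.6  199.4]
245 [ 506.5 -296.6  198.9]
248 [ 506.9 -296.6  200.9]
251 [ 507.3 -296.6  202.9]
254 [ 507.4 -296.6  205.4]
257 [ 507.6 -296.6  207.6]
260 [ 507.6 -296.6  210.1]
263 [ 508.5 -296.6  211. ]
266 [ 509.9 -296.6  210.9]
269 [ 511.2 -296.7  211.2]
272 [ 512.9 -296.6  210.7]
275 [ 522.2 -296.6  198.3]
278 [ 524.  -296.6  198.1]
281 [ 523.6 -296.6  201.1]
284 [ 523.8 -296.6  203.1]
287 [ 523.9 -296.6  205.4]
```

View pics/i.png

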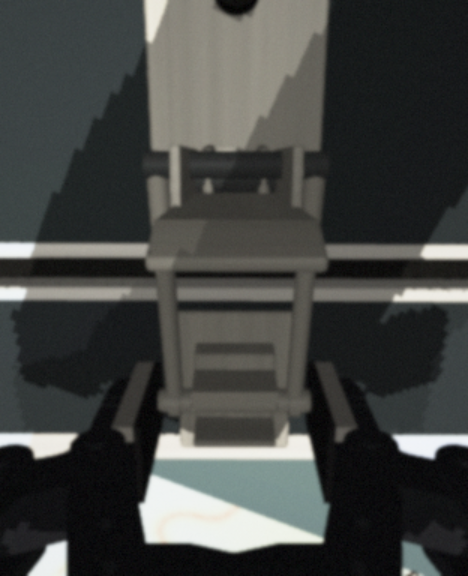

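```bash
python3 -m pendant '[40,0,0,0.5,0, 60,0,0,0,0, 75,0,0,0,0, 80,0,0,0,0, 80,0,0,0,0, 80,-4,0,0,0, 80,-12,0,0,0, 80,-22,0,0,0, 80,-22,0,0,0, 80,-20,0,0,0, 40,-20,0,-8,0, 0,0,0,-13,0, 0,0,0,-13,0, 0,0,0,0,0, 0,0,0,0,0, 0,0,0,0,0]' 25; python3 st.py
python3 - <<'E'
from h import *
im,d=viewer.grab_frame('wrist');P=world('wrist',d)@A.T;np.save('j.npy',P)
cv2.imwrite('pics/j.png',cv2.resize(im[:,:,::-1],None,fx=1.3,fy=1.3))
E
```

```text
clock: 14.05
tcp_pos: [0.5607, -0.0696, 0.2909]
orientation: [-0.336, 1.545, 0.336]
contact_force: [0.0, 0.1, -0.9]
grip_width: 0.0003
bar est X,Y,z [ 481.4 -295.9  301.6] case x 29.9 F [ 0.1  0.1 -0.9] w 0.3 t 14.05
```

View pics/j.png

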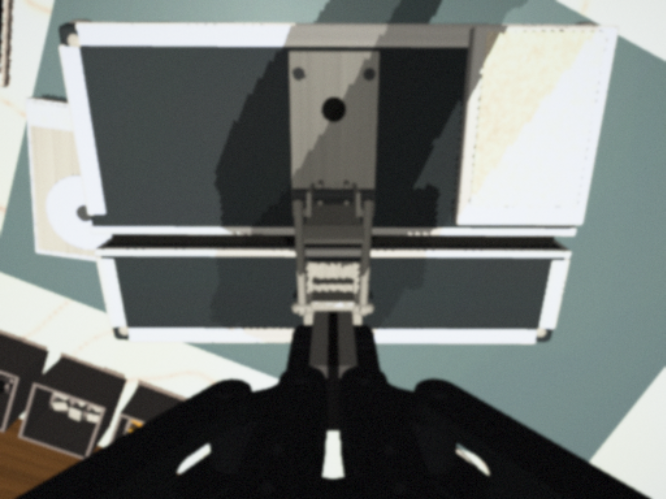

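```bash
python3 -m pendant '[0,15,0,0,0, 0,15,0,0,0, 0,9,0,0,0, 0,0,0,-5,0, 0,0,0,-5,0, 0,0,0,-5,0, 0,0,0,-3,0, 0,0,0,0,0]' 40; python3 st.py; python3 -m pendant '[0,0,0,-3,0, 0,0,0,-3,0, 0,0,0,0,0]'; python3 st.py
```

```text
clock: 15.1
tcp_pos: [0.5441, -0.0776, 0.2526]
orientation: [-0.336, 1.544, 0.336]
contact_force: [-0.0, 0.8, -0.1]
grip_width: 0.0002
bar est X,Y,z [ 463.  -296.2  263.3] case x 11.5 F [ 0.3  0.7 -0.1] w 0.2 t 15.1
clock: 15.48
tcp_pos: [0.5385, -0.08, 0.2523]
orientation: [-0.336, 1.545, 0.336]
contact_force: [0.0, -0.1, 0.2]
grip_width: 0.0002
bar est X,Y,z [ 456.9 -296.1  263. ] case x 5.4 F [-0.  -0.1  0.2] w 0.2 t 15.475
```

```bash
python3 -m pendant '[0,0,0,-3,0, 0,0,0,-3,0, 0,0,0,0,0]'; python3 st.py;  python3 -m pendant '[0,0,0,-3,0, 0,0,0,-2,0, 0,0,0,0,0]'; python3 st.py
python3 - <<'E'
import numpy as np
for t in np.arange(1.4,0,-.1):
    print(round(t,1),(-50*np.cos(t)+5.8*np.sin(t)).round(1),(202+50*np.sin(t)+5.8*np.cos(t)).round(1))
E
```

```text
clock: 15.85
tcp_pos: [0.5332, -0.0823, 0.2523]
orientation: [-0.336, 1.544, 0.336]
contact_force: [2.1, -0.1, -1.7]
grip_width: -0.0
bar est X,Y,z [ 451.1 -296.   263. ] case x -0.4 F [ 1.8 -1.  -1.7] w -0.0 t 15.85
clock: 16.23
tcp_pos: [0.5289, -0.0843, 0.2525]
orientation: [-0.336, 1.544, 0.336]
contact_force: [4.6, 2.5, -1.1]
grip_width: -0.0003
bar est X,Y,z [ 446.4 -296.   263.2] case x -5.1 F [ 5.3  0.3 -1.1] w -0.3 t 16.225
1.4 -2.8 252.3
1.3 -7.8 251.7
1.2 -12.7 250.7
1.1 -17.5 249.2
1.0 -22.1 247.2
0.9 -26.5 244.8
0.8 -30.7 241.9
0.7 -34.5 238.6
0.6 -38.0 235.0
0.5 -41.1 231.1
0.4 -43.8 226.8
0.3 -46.1 222.3
0.2 -47.9 217.6
0.1 -49.2 212.8
```

```bash
python3 -m pendant '[0,1.5,0,-2.5,0, 0,2,0,-4.6,0, 0,2.4,0,-4.4,0, 0,0,0,0,0]'; python3 st.py;  python3 -m pendant '[0,2.9,0,-4.2,0, 0,3.3,0,-3.8,0, 0,0,0,0,0]'; python3 st.py
```

```text
clock: 16.73
tcp_pos: [0.5185, -0.0892, 0.2475]
orientation: [-0.335, 1.543, 0.336]
contact_force: [1.8, 2.8, 7.2]
grip_width: 0.0002
bar est X,Y,z [ 434.8 -296.2  258.2] case x -16.7 F [2.8 1.8 7.2] w 0.2 t 16.725
clock: 17.1
tcp_pos: [0.511, -0.0928, 0.2412]
orientation: [-0.335, 1.544, 0.336]
contact_force: [1.2, 2.1, 7.4]
grip_width: -0.0001
bar est X,Y,z [ 426.5 -296.4  251.9] case x -25.0 F [1.9 1.4 7.4] w -0.1 t 17.1
```

```bash
python3 -m pendant '[0,3.5,0,-3.5,0, 0,3.8,0,-3.2,0, 0,0,0,0,0]'; python3 st.py;  python3 -m pendant '[0,4.2,0,-2.7,0, 0,4.4,0,-2.3,0, 0,0,0,0,0]'; python3 st.py
```

```text
clock: 17.48
tcp_pos: [0.5044, -0.0959, 0.2335]
orientation: [-0.335, 1.545, 0.335]
contact_force: [-0.2, 1.0, 5.1]
grip_width: -0.0002
bar est X,Y,z [ 419.2 -296.4  244.2] case x -32.3 F [0.2 1.  5.1] w -0.2 t 17.475
clock: 17.85
tcp_pos: [0.4991, -0.0983, 0.2241]
orientation: [-0.335, 1.547, 0.335]
contact_force: [-0.5, 0.3, 2.8]
grip_width: -0.0002
bar est X,Y,z [ 413.5 -296.4  234.8] case x -38.0 F [-0.4  0.5  2.8] w -0.2 t 17.85
```

```bash
python3 -m pendant '[0,3,0,-0.7,0, 0,3,0,-0.6,0, 0,0,0,0,0]'; python3 st.py;  python3 -m pendant '[0,2,0,-0.3,0, 0,0,0,0,0, 0,0,0,0,0]'; python3 st.py
```

```text
clock: 18.23
tcp_pos: [0.4987, -0.098, 0.2177]
orientation: [-0.336, 1.546, 0.336]
contact_force: [0.0, 0.2, -0.2]
grip_width: -0.0
bar est X,Y,z [ 413.2 -295.9  228.4] case x -38.3 F [ 0.1  0.2 -0.2] w -0.0 t 18.225
clock: 18.6
tcp_pos: [0.4989, -0.098, 0.2162]
orientation: [-0.336, 1.545, 0.336]
contact_force: [1.5, -0.1, -0.6]
grip_width: -0.0001
bar est X,Y,z [ 413.4 -296.   226.9] case x -38.1 F [ 1.3 -0.7 -0.6] w -0.1 t 18.6
```

Force has gone to zero: it should have snapped. Back off and check.

```bash
python3 -m pendant '[0,-10,0,0,0, 0,-25,0,0,0, 0,-30,0,0,0, 0,-30,0,0,0, 0,-30,0,0,0, 0,-20,0,6,0, 0,0,0,12,0, 0,0,0,12,0, 0,0,0,0,0, 0,0,0,0,0]'; python3 st.py
python3 - <<'E'
from h import *
im,d=viewer.grab_frame('wrist');P=world('wrist',d)@A.T
cv2.imwrite('pics/k.png',cv2.resize(im[60:330,150:370,::-1],None,fx=2.2,fy=2.2))
Q=P[P[...,2]>.15];K=Q[(abs(Q[:,1]+.296)<.008)]*1e3
for a in range(376,546,3):
    s=K[(K[:,0]>=a)&(K[:,0]<a+3)]
    if len(s): print(a+1.5-451,s[:,2].mean().round(1),s[:,2].std().round(1),end=' | ')
print()
E
```

```text
clock: 19.85
tcp_pos: [0.5257, -0.0858, 0.3604]
orientation: [-0.336, 1.547, 0.336]
contact_force: [-1.6, -0.6, -1.2]
grip_width: -0.0001
bar est X,Y,z [ 442.9 -296.1  371.1] case x -8.6 F [-1.7  0.1 -1.2] w -0.1 t 19.85
-73.5 191.6 1.5 | -70.5 193.9 0.7 | -67.5 201.0 12.3 | -64.5 212.8 14.1 | -61.5 221.3 0.9 | -58.5 219.4 1.0 | -55.5 218.2 0.6 | -52.5 217.7 0.7 | -49.5 217.3 0.7 | -46.5 216.7 0.7 | -43.5 216.1 0.7 | -40.5 215.7 0.7 | -37.5 215.0 0.7 | -34.5 214.7 0.8 | -31.5 214.2 0.6 | -28.5 213.5 0.6 | -25.5 427.6 46.2 | -22.5 419.2 57.6 | -19.5 401.3 33.7 | -16.5 403.0 51.6 | -13.5 376.2 64.4 | -10.5 360.4 86.0 | -7.5 357.4 85.1 | -4.5 356.3 84.6 | -1.5 362.4 82.9 | 1.5 367.6 81.7 | 4.5 291.1 96.7 | 7.5 210.7 1.9 | 10.5 209.5 4.6 | 13.5 194.3 0.3 | 16.5 191.3 0.8 | 19.5 191.0 0.7 | 22.5 191.0 0.8 | 25.5 189.3 1.5 | 28.5 190.6 1.3 | 31.5 190.8 0.6 | 34.5 192.5 1.3 | 37.5 193.2 0.7 | 40.5 193.1 0.7 | 43.5 196.4 2.9 | 46.5 200.5 0.7 | 49.5 207.9 4.4 | 52.5 212.6 0.7 | 55.5 212.2 0.5 | 61.5 200.5 0.6 | 64.5 199.1 0.3 |
```

View pics/k.png

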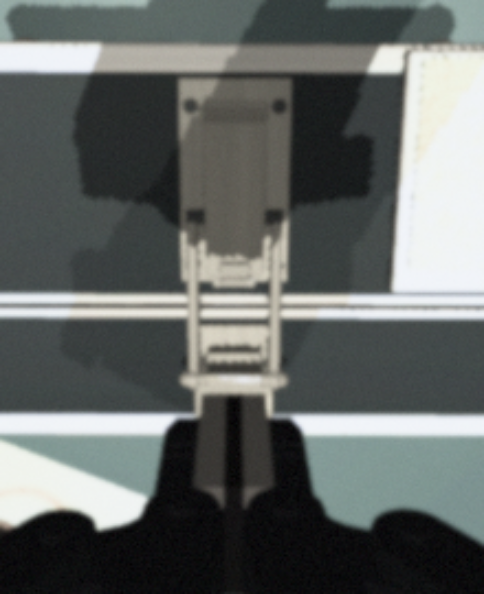

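Run:
```python
from h import *
im,d=viewer.grab_frame('wrist');P=world('wrist',d)@A.T
for v in range(210,252,2): print(v,*[(1e3*P[v,c]-[451,-296,0]).round(1) for c in (237,245,254,263,272)])
```

```text
210 [-87.5  -0.7 504.1] [ 36.1 -11.2 193. ] [ 35.6  -2.4 194.2] [ 36.4   6.5 192.2] [ 30.8  14.7 206.1]
212 [ 32.9 -18.4 206.1] [ 38.3 -11.3 192.8] [ 38.2  -2.4 192.9] [ 38.2   6.5 193. ] [ 33.3  14.8 205. ]
214 [ 34.5 -18.4 207.1] [ 40.3 -11.3 193.2] [ 40.8  -2.4 191.7] [ 39.8   6.5 194.2] [ 35.2  14.8 205.3]
216 [ 36.8 -18.4 206.6] [ 42.4 -11.3 193.1] [ 42.3  -2.4 193.3] [ 42.7   6.6 192.4] [ 37.1  14.8 205.8]
218 [ 38.4 -18.4 207.5] [ 43.4 -11.2 195.9] [ 43.8  -2.4 194.8] [ 43.5   6.5 195.6] [ 38.2  14.7 207.9]
220 [ 40.7 -18.5 207. ] [ 43.5 -11.1 200.5] [ 44.1  -2.3 199.2] [ 43.7   6.4 200.1] [ 41.   14.8 206.3]
222 [ 42.5 -18.5 207.7] [ 45.1 -11.1 201.7] [ 45.2  -2.3 201.4] [ 45.9   6.4 199.9] [ 43.2  14.9 205.9]
224 [ 44.8 -18.5 207.1] [ 48.  -11.1 200. ] [ 48.   -2.3 199.9] [ 47.3   6.4 201.4] [ 45.3  14.9 205.9]
226 [ 46.7 -18.5 207.6] [ 48.7 -11.  203.2] [ 48.7  -2.3 203.2] [ 49.    6.4 202.4] [ 46.9  14.9 207.1]
228 [ 49.1 -18.6 206.8] [ 49.  -10.9 207. ] [ 49.2  -2.3 206.7] [ 48.7   6.3 207.6] [ 48.9  14.9 207.2]
230 [ 50.6 -18.6 208.2] [ 48.9 -10.8 211.7] [ 49.2  -2.3 211
[... 383 characters left out ...]
2.5 -11.2 201.1] [ 62.9  -2.4 200.3] [ 63.1   6.6 199.9] [ 66.5  15.8 193. ]
240 [ 70.2 -19.8 190.3] [-18.7  -5.5 367.1] [-18.1  -1.5 365.9] [-18.6   2.6 366.8] [ 68.8  15.9 192.9]
242 [ 72.7 -19.9 189.8] [-18.2  -5.5 368. ] [-17.9  -1.5 367.5] [-18.2   2.5 368. ] [ 70.8  15.9 193.4]
244 [ 74.4 -19.9 190.9] [-18.7  -5.4 371. ] [-17.8  -1.5 369.3] [-18.4   2.5 370.3] [ 73.6  16.  192.4]
246 [ 76.8 -19.9 190.6] [-17.9  -5.4 371.3] [-18.1  -1.4 371.7] [-18.2   2.5 371.9] [ 75.3  16.  193.5]
248 [ 79.6 -20.  189.7] [-18.8  -5.3 374.8] [-17.9  -1.4 373. ] [-18.5   2.4 374.2] [ 78.   16.  192.6]
250 [-87.5  -0.7 504.1] [-18.7  -5.2 376.3] [-18.1  -1.4 375.2] [-18.4   2.4 375.8] [-14.5   6.6 368.6]
```

```bash
python3 -m pendant '[0,20,0,-12,0, 0,30,0,-12,0, 0,30,0,-6,0, 0,30,0,0,0, 0,22,0,0,0, 0,8,0,0,0, 0,3,0,0,0, 0,1,0,0,0, 0,0,0,0,0]'; python3 st.py;python3 -m pendant '[0,1,0,0,0, 0,1,0,0,0, 0,0,0,0,0]'; python3 st.py
```

```text
clock: 21.08
tcp_pos: [0.4993, -0.0982, 0.2179]
orientation: [-0.336, 1.543, 0.336]
contact_force: [-1.1, -0.0, 0.5]
grip_width: -0.0003
bar est X,Y,z [ 413.7 -296.4  228.6] case x -37.8 F [-1.   0.4  0.5] w -0.3 t 21.075
clock: 21.45
tcp_pos: [0.4989, -0.0982, 0.2153]
orientation: [-0.336, 1.544, 0.336]
contact_force: [-0.0, 0.2, 0.7]
grip_width: -0.0
bar est X,Y,z [ 413.3 -296.2  226. ] case x -38.2 F [0.1 0.2 0.7] w -0.0 t 21.45
```

```bash
python3 -m pendant '[0,1,0,0,0, 0,1,0,0,0, 0,0,0,0,0]'; python3 st.py;python3 -m pendant '[0,1,0,0,0, 0,0,0,0,0]'; python3 st.py;python3 -m pendant '[0,1,0,0,0, 0,0,0,0,0]'; python3 st.py
```

```text
clock: 21.82
tcp_pos: [0.4988, -0.0981, 0.2131]
orientation: [-0.336, 1.545, 0.336]
contact_force: [-0.0, -0.1, -0.7]
grip_width: -0.0001
bar est X,Y,z [ 413.2 -296.   223.8] case x -38.3 F [-0.1 -0.1 -0.7] w -0.1 t 21.825
clock: 22.08
tcp_pos: [0.4988, -0.0981, 0.2122]
orientation: [-0.336, 1.545, 0.336]
contact_force: [0.4, 1.2, -1.0]
grip_width: 0.0001
bar est X,Y,z [ 413.2 -296.1  222.9] case x -38.3 F [ 0.8  0.9 -1. ] w 0.1 t 22.075
clock: 22.32
tcp_pos: [0.4988, -0.0981, 0.2112]
orientation: [-0.336, 1.545, 0.336]
contact_force: [0.7, 0.4, 1.0]
grip_width: 0.0001
bar est X,Y,z [ 413.3 -296.1  221.9] case x -38.2 F [0.8 0.1 1. ] w 0.1 t 22.325
```

```bash
python3 -m pendant '[0,-3,0,0,0, 0,-10,0,0,0, 0,-25,0,0,0, 0,-30,0,0,0, 0,-30,0,0,0, 0,-30,0,0,0, 0,-20,0,12,0, 0,0,0,24,0, 0,0,0,24,0, 0,0,0,0,0, 0,0,0,0,0]'; python3 st.py
python3 - <<'E'
from h import *
im,d=viewer.grab_frame('wrist');P=world('wrist',d)@A.T
cv2.imwrite('pics/l.png',cv2.resize(im[20:290,150:370,::-1],None,fx=2.2,fy=2.2))
Q=P[(P[...,2]>.15)&(P[...,2]<.3)];K=Q[(abs(Q[:,1]+.296)<.006)]*1e3
E_=Q[(abs(abs(Q[:,1]+.296)-.0195)<.003)]*1e3
for n,K in (('mid',K),('ends',E_)):
  print(n)
  for a in range(376,546,3):
    s=K[(K[:,0]>=a)&(K[:,0]<a+3)]
    if len(s): print(a+1.5-451,np.median(s[:,2]).round(1),end=' | ')
  print()
E
```

```text
clock: 23.7
tcp_pos: [0.5528, -0.0739, 0.3596]
orientation: [-0.335, 1.545, 0.335]
contact_force: [-0.5, -0.2, 0.5]
grip_width: -0.0001
bar est X,Y,z [ 472.4 -296.5  370.3] case x 20.9 F [-0.5  0.1  0.5] w -0.1 t 23.7
mid
-73.5 191.7 | -70.5 194.0 | -67.5 211.2 | -64.5 210.2 | -61.5 208.8 | -58.5 207.7 | -55.5 208.1 | -52.5 208.3 | -49.5 207.9 | -46.5 208.0 | -43.5 208.2 | -40.5 208.0 | -37.5 208.1 | -34.5 207.9 | -31.5 207.9 | -28.5 208.2 | -25.5 208.1 | -22.5 208.1 | -19.5 208.3 | -16.5 208.3 | -13.5 208.3 | -10.5 208.5 | -7.5 208.3 | -4.5 208.5 | -1.5 210.5 | 1.5 210.4 | 4.5 211.7 | 7.5 212.7 | 13.5 193.7 | 16.5 190.5 | 19.5 190.5 | 22.5 190.9 | 25.5 186.2 | 28.5 190.6 | 31.5 190.5 | 34.5 192.4 | 37.5 193.0 | 40.5 192.9 | 43.5 196.0 | 46.5 200.4 | 49.5 207.7 | 52.5 212.4 | 55.5 212.0 | 58.5 200.9 | 61.5 200.2 | 64.5 204.1 | 67.5 211.8 | 76.5 192.3 | 79.5 192.5 | 82.5 192.4 | 85.5 190.1 | 88.5 189.7 | 
ends
-73.5 191.1 | -70.5 193.9 | -67.5 193.8 | -64.5 194.3 | -61.5 194.8 | -58.5 193.5 | -55.5 193.4 | -52.5 193.8 | -49.5 193.6 | -46.5 193.6 | -43.5 193.7 | -40.5 193.3 | -37.5 193.5 | -34.5 193.7 | -31.5 193.6 | -28.5 193.6 | -25.5 193.6 | -22.5 193.9 | -19.5 200.0 | -16.5 201.2 | -13.5 200.5 | -10.5 201.2 | -7.5 201.5 | -4.5 200.8 | -1.5 201.4 | 1.5 201.7 | 4.5 201.7 | 7.5 202.5 | 10.5 202.5 | 13.5 202.5 | 16.5 202.8 | 19.5 203.5 | 22.5 203.7 | 25.5 204.5 | 28.5 204.3 | 31.5 204.2 | 34.5 204.9 | 37.5 204.7 | 40.5 204.9 | 43.5 205.6 | 46.5 206.0 | 49.5 206.5 | 52.5 207.7 | 55.5 207.9 | 58.5 208.1 | 64.5 190.3 | 67.5 190.7 | 70.5 190.1 | 73.5 190.4 | 76.5 190.6 | 79.5 190.1 | 82.5 190.2 | 85.5 190.4 | 88.5 189.7 |
```

View pics/l.png

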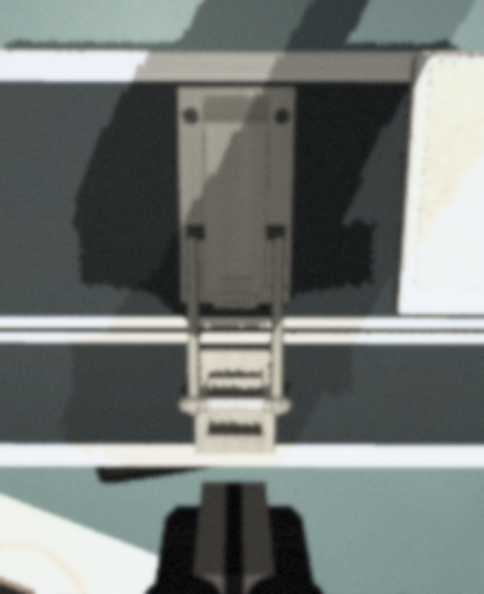

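```bash
python3 -c "
from bench import r
print(r.hand_in(), r.get_obs()['clock'])"
```

```text
the job is handed in; nothing more can be done
the job is handed in; nothing more can be done
```

The latch is fastened and the job is handed in, about 24 s into the 61 s limit.

**What I did:**
- I pinched the loop's bar end to end and carried it over the keeper, with about 3 N of drag.
- I lowered it into the gap behind the hook and drew it lightly against the catch face, at about 4 N. It was still held, with the bar at about z 202 mm, before I let go.
- I pushed the lever over with shut fingertips, with readings up to about 8 N.
- The first push stopped near dead centre, at about 0.17 rad. The force had dropped to zero, so I thought it had snapped, but a look showed it had not. A short second push sent it flat without leaning on it.

**Last checks, from the wrist camera:**
- **Lever:** the handle's outer face is level at about z 208 mm, so it lies flat.
- **Bar:** it sits under the keeper's lip at about x 55.5, z 204 mm.
- **Lid:** the hook moved in about 7.5 mm, which puts the lid edge at about x 26–27 mm.
- **Robot and other things:** the arm is clear with no contact force. I saw no sign that anything else moved, but I did not measure each bystander.

The gripper's width read about 44.5 mm on the 48 mm bar throughout, but the grip was sound.

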